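# Stop the stone mill and draw out its bowl tray

### The arm

A 6-joint arm with a two-finger parallel gripper is mounted at the origin on the work surface. World frame = base frame: x ahead of the robot, y to its left, z up, the work surface at z = 0. Lengths are in m, angles in rad, forces in N, time in s.
With the tool pointing down it reaches from about 0.4 to 0.925 m from the base axis. Payload 12.5 kg.
Tool frame: the origin (TCP) lies at the very end of the fingers, on their centre line; the grasp point (between the pads) lies 19 mm behind it; z points along the fingers, y is the line along which they close (so a half turn about z gives the same grasp; the last joint's range is limited). The gripper opens to 95 mm and grips with 3 to 60 N. Pads are 20 mm wide; open, the fingers measure 119 mm over their backs; the gripper's body (75 mm by 180 mm) begins 59 mm behind the grasp point.
Start: joints at [1.168, 0.491, 1.559, -0, 1.092, -0.106], TCP at [0.183, 0.598, 0.215] pointing down, gripper open.
Joint ranges: [-3.1, 3.1], [-0.84, 2.19], [0.05, 2.79], [-1.13, 4.28], [0.06, 2.93], [-2.69, 2.69]. Speed limits (rad/s): [2.22, 2.22, 2.79, 3.14, 3.14, 3.14].

### API

Orientations are given as a rotation vector (axis times angle).
In Python, from bench import r gives the robot as it stands.
- The arm moves only by the shell command python3 -m inch 'ROWS' [OPENING]. ROWS is JSON, a list that holds one entry, the list of rows, each a list of 4 numbers: the shift along the tool's x, y, z in m, then the turn about the tool's z in degrees. A call has 1 to 8 rows; each row shifts and turns the commanded pose from where the row before left it, along the tool's axes as they then stand; what a row does not reach is not made up. A row lasts 1/8 s, in which the tool goes at most 62.5 mm and 10.7 degrees, less where a joint would pass 70% of its speed; a pose out of reach is approached as far as the arm can. A call is refused whole if a number of a shift passes 0.0625 or a number of a turn 10.7, either way. A call with a gripper value outside its range is refused whole. OPENING is the finger opening in m, from 0 to 0.0951, set as the call begins (- or left out, the last holds). The fingers move at their own pace and stop on an object; the grip force is fixed at half the most. Time passes only in rows, so rows that do not move let the fingers close. It gives the time, the measured TCP pose, the force, the opening and the grip force at its end, in the units of the state.
- r.sense(): the state, without advancing time (a new reading comes with each control period).
- r.get_image(name): name is "scene" or "top"; returns the picture (480x640x3 uint8, blue, green, red); there is no depth.
- r.get_calibration(name): a dict with "intrinsics" (3x3 intrinsics, pixels), "extrinsics" (4x4, takes a point from camera to world coordinates). Camera axes: x right, y up, looking along -z (the intrinsics and any distortion apply to the point x, -y, -z); pixel columns grow to the right and rows downward; lengths in m; the calibration is good to about 2 mm. A picture is of the moment at which its call begins. get_calibration takes no time and is no camera call.
- r.job_done(): hands the job in; it is judged then, once.
The state is a dict: "t": time; "joint_positions": joint angles; "joint_vel": joint speeds; "joint_efforts": joint torques, N m; "ee_pos": TCP position; "orientation": TCP orientation; "contact_force": force on the tool from outside, world axes, zero at the start; "ft_torque": the same for the moment, N m; "gripper_width": finger opening in m; "gripper_force": force on a finger pad.
Only numpy, scipy, OpenCV 4.12 (cv2) and the standard library are available. Lean on these libraries where they do the work, as an engineer would, in place of code of your own. Each camera call takes 0.05 s, during which the arm holds its last target. There are 200 camera calls.

### The job

Stop the mill by pressing the red button on the yellow box fully down (leave the green one alone). Then hook a fingertip behind the upright lip of the steel tray and draw the tray gently all the way out along its rails, so that the bowl rides out standing on it and can be fetched. Pull only on the inner side of the lip: do not pinch the lip or touch its blue front, do not touch, lift or tip the bowl, and leave everything else where it is.

Things in the scene. Friction and masses are not known exactly. Their poses are not given: they have to be found in the camera images.
- stop_button_top (a point): centre of the top of the red push button (35 mm across, pressed straight down, sprung, about 5 N at the bottom of its 6 mm travel) on a fixed yellow box 85 x 85 x 45 mm; it may stand left or right of the tray
- stop_button (a joint): travel of the red button, m: 0 up, 0.006 fully down; it springs back. It counts as pressed beyond 0.0045
- start_button (a joint): travel of the green button on the grey box (same size as the red one's box), m: 0 up, 0.006 down; not to be pressed
- start_button_top (a point): centre of the top of the green push button on the grey box
- tray_lip (a point): middle of the top edge of the INNER face of the steel tray's lip; moves with the tray. x: level, from the lip towards the mill (the tray is drawn out along -x); y: along the lip; z: up. The lip is an upright plate 150 mm long in y, 10 mm thick with its blue front (on the -x side of this point), top 40 mm above the table
- tray_bed (a point): point on the tray floor's upper face (12 mm above the table), 150 mm behind the lip's inner face, near which the bowl stands; axes as tray_lip. The floor is 142 mm wide between side rims 8 mm high, and free, with nothing above it, from the lip back to the bowl: at least 80 mm
- tray (a joint): how far the tray is drawn out, m: 0 fully in, 0.15 at its stop; starts 0 to 0.02; sliding friction about 2.5 N plus 10 N per m/s; it stays where it is left
- tray_face: the blue front of the lip, a plate 5 x 150 x 32 mm fixed to its outer side; origin at the middle of its lower edge, axes as tray_lip; not to be touched
- bowl: loose terracotta bowl standing on the tray, 100 mm across the rim, 55 mm high, about 0.25 kg; origin at the centre of its underside, z up
- mill: fixed stone mill on four log posts, 235 mm high, over the inner end of the tray; origin on the table, 195 mm behind the lip's inner face when the tray is in; x points away from the lip, along the rails. Its stone, 240 mm across, is centred 80 mm along x; its spout reaches to 73 mm before the origin, 114 to 140 mm above the table
- cup: loose blue cup, 68 mm across, 65 mm high, beside the tray (either side); origin under its centre; bystander
- jar: loose amber jar, 64 mm across, 75 mm high, beside the tray (either side); origin under its centre; bystander
- oil_bottle: loose amber bottle, 60 mm across, 170 mm high, to the far left; bystander
- basket: loose round woven basket, 120 mm across, 60 mm high, to the far right; bystander
There are look-alikes about, which are no part of the job. Leave any purple or turquoise look-alike of the part that bears stop_button_top alone.

How it is judged:
By the outcome, as a careful person would: the job done as asked, in the order asked, and still so for the second after the job is handed in, with the robot touching nothing.
It also fails if it takes over 64 s, if anything falls off the work surface, if the arm or the gripper's body presses on something with over 40 N, if the wrist force passes 120 N, or if a joint passes its speed limit or range.

## Working session

There is one attempt and no reset: what is moved stays moved. The work goes in short steps, Python scripts to look and compute and a shell command to move; the robot and the scene stay as the last step left them, time stands still between calls to the robot, and variables do not carry over. Pictures are saved under pics/ and viewed, at most 10 in all, crops included, and the job is handed in when it is done.

```bash
mkdir -p pics; python3 - <<'E'
from bench import r
import cv2
for n in("scene","top"):
    cv2.imwrite(f"pics/{n}0.png",r.get_image(n)); c=r.get_calibration(n); print(n,c)
s=r.sense();print(s)
E
```

```text
scene {'intrinsics': array([[504.87067257,   0.        , 320.46662835],
       [  0.        , 504.87067257, 242.24749327],
       [  0.        ,   0.        ,   1.        ]]), 'extrinsics': array([[ 0.9949749 ,  0.08828779, -0.04722506,  0.55489601],
       [-0.09950128,  0.81933715, -0.56461148, -0.60615425],
       [-0.01115505,  0.56647321,  0.82400465,  1.01238347],
       [ 0.        ,  0.        ,  0.        ,  1.        ]])}
top {'intrinsics': array([[444.99815167,   0.        , 320.30920106],
       [  0.        , 444.99815167, 245.14759166],
       [  0.        ,   0.        ,   1.        ]]), 'extrinsics': array([[-0.02250344,  0.98637517, -0.16296506,  0.4342723 ],
       [-0.99957869, -0.02518764, -0.01442338, -0.00237655],
       [-0.01833156,  0.16257182,  0.98652641,  1.09725748],
       [ 0.        ,  0.        ,  0.        ,  1.        ]])}
{'t': 0.1, 'joint_positions': array([ 1.16841588e+00,  4.91501803e-01,  1.55939383e+00, -9.97917555e-06,
        1.09168324e+00, -1.05593819e-01]), 'joint_vel': array([ 7.52650513e-04, -2.61114183e-03, -1.58409361e-03,  3.20606291e-04,
       -7.60682489e-05,  1.01119364e-03]), 'joint_efforts': array([ 2.97734521e-03, -6.13620400e+01, -2.58606899e+01,  6.93952362e-02,
        4.69934859e-02, -4.20922595e-05]), 'ee_pos': array([0.18267349, 0.59748561, 0.21411678]), 'orientation': array([-4.64439682e-01, -3.10683035e+00,  1.50282228e-03]), 'contact_force': array([0.30975963, 0.54649061, 0.39952675]), 'ft_torque': array([0.00750435, 0.01090532, 0.01828956]), 'gripper_force': 0.0, 'gripper_width': 0.09493715394136482}
```

View pics/scene0.png

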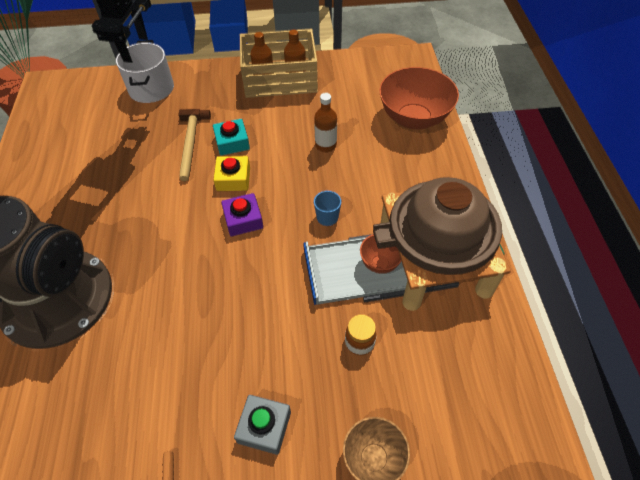

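View pics/top0.png

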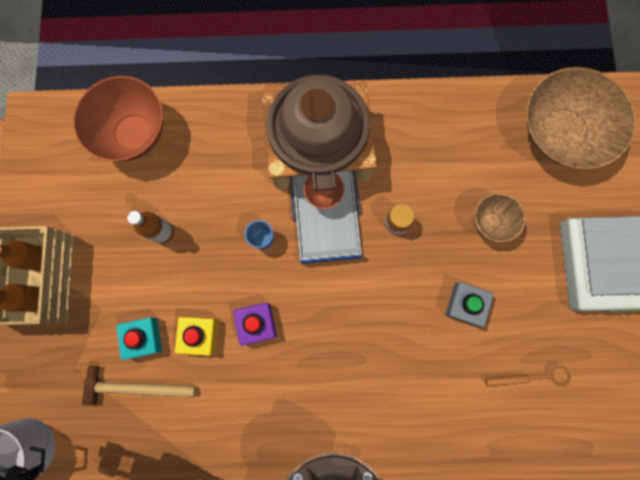

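Candidates for the stop button are turquoise (scene 231,130; top 135,340), yellow (scene 231,167; top 193,337) and purple (scene 242,210; top 253,325). The yellow one fits: it is the red button on the yellow box, and the other two are look-alikes. The blue lip front runs from (299,261) to (362,257) in the top view.

```bash
cat > h.py <<'E'
import numpy as np,cv2
from bench import r
def ray(n,uv):
    c=r.get_calibration(n);K=c["intrinsics"];E=c["extrinsics"]
    d=np.array([(uv[0]-K[0,2])/K[0,0],-(uv[1]-K[1,2])/K[1,1],-1]);d=E[:3,:3]@d
    return E[:3,3],d/np.linalg.norm(d)
def plane(n,uv,z):
    o,d=ray(n,uv);return o+d*(z-o[2])/d[2]
def tri(a,b):
    o1,d1=ray("scene",a);o2,d2=ray("top",b)
    t=np.linalg.lstsq(np.c_[d1,-d2],o2-o1,rcond=None)[0]
    p,q=o1+t[0]*d1,o2+t[1]*d2;return (p+q)/2,np.linalg.norm(p-q)
def mask(img,lo,hi,box):
    m=np.zeros(img.shape[:2],np.uint8);x0,y0,x1,y1=box
    m[y0:y1,x0:x1]=cv2.inRange(cv2.cvtColor(img,cv2.COLOR_BGR2HSV),lo,hi)[y0:y1,x0:x1];return m
E
python3 - <<'E'
from h import *
s=cv2.imread("pics/scene0.png");t=cv2.imread("pics/top0.png")
def cen(img,box,lo=(0,150,60),hi=(6,255,255)):
    m=mask(img,lo,hi,box)|(mask(img,(174,150,60),(180,255,255),box) if lo[0]==0 else 0)
    y,x=np.nonzero(m);return (x.mean(),y.mean()),len(x),(x.min(),y.min(),x.max(),y.max())
a=cen(s,(212,150,252,185));b=cen(t,(175,318,216,357));print(a,b,tri(a[0],b[0]))
print([plane("top",b[0],z) for z in(.05,.055,.06,.065)])
# yellow box top corners
for n,im,bx in(("scene",s,(205,145,260,200)),("top",t,(165,305,225,365))):
    m=mask(im,(22,120,150),(35,255,255),bx);y,x=np.nonzero(m);c=cv2.minAreaRect(np.c_[x,y].astype(np.float32));print(n,c)
    # blue lip face
for n,im,bx in(("scene",s,(295,235,330,310)),("top",t,(290,240,370,270))):
    m=mask(im,(105,120,40),(125,255,255),bx);y,x=np.nonzero(m)
    print(n,len(x),cv2.minAreaRect(np.c_[x,y].astype(np.float32)))
A=cv2.resize(t[170:275,270:380],None,fx=5,fy=5,interpolation=cv2.INTER_CUBIC);A=cv2.resize(A,(550,525))
B=cv2.resize(t[300:370,160:290],(240,130));C=cv2.resize(s[225:310,295:400],(250,202),interpolation=cv2.INTER_CUBIC);D=cv2.resize(s[140:200,205:265],(250,180))
o=np.zeros((525,800,3),np.uint8);o[:,:550]=A;o[:130,550:790]=B;o[131:333,550:]=C;o[340:520,550:]=D
cv2.imwrite("pics/c1.png",o)
E
```

```text
((np.float64(229.58064516129033), np.float64(163.1451612903226)), 124, (np.int64(223), np.int64(158), np.int64(236), np.int64(168))) ((np.float64(191.3881278538813), np.float64(336.0821917808219)), 219, (np.int64(184), np.int64(328), np.int64(199), np.int64(344))) (array([0.40199451, 0.31229476, 0.0649801 ]), np.float64(0.0007464295724787952))
[array([0.40115491, 0.31678573, 0.05      ]), array([0.40131303, 0.31526193, 0.055     ]), array([0.40147114, 0.31373813, 0.06      ]), array([0.40162926, 0.31221433, 0.065     ])]
scene ((230.5, 168.5), (25.0, 33.0), 90.0)
top ((194.0724334716797, 335.6310119628906), (36.124786376953125, 37.28742218017578), 4.763641834259033)
scene 139 ((309.3851013183594, 273.0218811035156), (60.998538970947266, 2.432457447052002), 79.2156982421875)
top 104 ((331.0148620605469, 258.6485290527344), (1.6915631294250488, 58.40867614746094), 84.2894058227539)
```

View pics/c1.png

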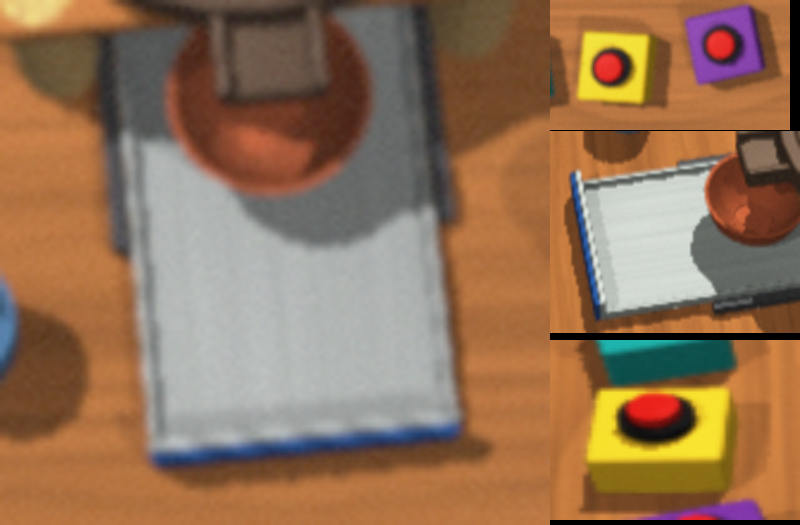

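The crop confirms it: the red button sits on the yellow box at top (191,336), with the purple look-alike to its right. The tray lip has its blue front from about (300,263) to (362,257), and the floor behind it is free up to the bowl.

```bash
cat >> h.py <<'E'
from scipy.spatial.transform import Rotation as R
def togo(p,ydir=None):
    s=r.sense();M=R.from_rotvec(s["orientation"]).as_matrix()
    print("pos",s["ee_pos"].round(4),"tool x",M[:,0].round(3),"tool y",M[:,1].round(3),"f",s["contact_force"].round(1))
    d=M.T@(np.array(p)-s["ee_pos"]);print("shift tool",d.round(4))
    if ydir is not None:
        u=M.T@np.array([ydir[0],ydir[1],0]);a=np.degrees(np.arctan2(-u[0],u[1]));a=(a+90)%180-90
        print("turn",a, "j6",s["joint_positions"][5])
E
python3 - <<'E'
from h import *
t=cv2.imread("pics/top0.png");s=cv2.imread("pics/scene0.png")
for n,im,bx in(("top",t,(290,240,370,270)),("scene",s,(295,235,330,310))):
    m=mask(im,(105,120,40),(125,255,255),bx);y,x=np.nonzero(m)
    f=cv2.fitLine(np.c_[x,y].astype(np.float32),cv2.DIST_L2,0,.01,.01).ravel()
    k=0 if n=="top" else 1; q=np.c_[x,y][:,k]
    e=[f[2:]+f[:2]*(v-f[2+k])/f[k] for v in(q.min(),q.max())]
    P=[plane(n,u,.028) for u in e];print(n,e,P);v=P[1]-P[0];print("len",np.linalg.norm(v),"mid",(P[0]+P[1])/2,"dir",v/np.linalg.norm(v))
# rim sides direction & bottle/cup/jar
for nm,uv,z in(("cup",(259,236),.065),("jar",(402,217),.075),("bottle top",(134,217),.17),("bowl",(323,190),.05),("spout",(324,181),.127)): print(nm,plane("top",uv,z).round(3))
togo((.402,.312,.095))
togo((.402,.312,.095),v[:2]/np.linalg.norm(v))
E
```

```text
top [array([302.        , 261.55249463]), array([360.        , 255.72252907])] [array([0.57176489, 0.0585155 , 0.028     ]), array([ 0.58249622, -0.08228178,  0.028     ])]
len 0.14120564810415331 mid [ 0.57713056 -0.01188314  0.028     ] dir [ 0.07599783 -0.99710798  0.        ]
scene [array([303.87658814, 243.        ]), array([315.0025606, 303.       ])] [array([0.57208711, 0.07040428, 0.028     ]), array([ 0.58340273, -0.09071095,  0.028     ])]
len 0.161512100694121 mid [ 0.57774492 -0.01015334  0.028     ] dir [ 0.07006056 -0.99754274  0.        ]
cup [0.63  0.157 0.065]
jar [ 0.665 -0.18   0.075]
bottle top [0.659 0.411 0.17 ]
bowl [0.743 0.003 0.05 ]
spout [0.741 0.    0.127]
pos [0.1827 0.5975 0.2141] tool x [-0.956  0.292  0.   ] tool y [ 0.292  0.956 -0.001] f [0.3 0.5 0.4]
shift tool [-0.2932 -0.2087  0.1193]
pos [0.1827 0.5975 0.2141] tool x [-0.956  0.292  0.   ] tool y [ 0.292  0.956 -0.001] f [0.3 0.5 0.4]
shift tool [-0.2932 -0.2087  0.1193]
turn -21.021833880924248 j6 -0.1055938185938229
```

```bash
python3 -m inch '[[[-0.0366,-0.0261,0,0],[-0.0366,-0.0261,0,0],[-0.0366,-0.0261,0,0],[-0.0366,-0.0261,0,0],[-0.0366,-0.0261,0,0],[-0.0366,-0.0261,0,0],[-0.0366,-0.0261,0,0],[-0.0366,-0.0261,0,0]]]' 0; python3 -m inch '[[[0,0,0,-10.5],[0,0,0,-10.5],[0,0,0,0]]]'; python3 - <<'E'
from h import *
togo((.402,.312,.085),(.073,-.997))
E
```

```text
t: 1.1
ee_pos: [0.4024, 0.3111, 0.2145]
orientation: [-0.464, -3.107, 0.0]
contact_force: [0.8, 0.6, 0.3]
gripper_width: 0.0204
gripper_force: 0.0
t: 1.48
ee_pos: [0.4017, 0.3122, 0.2145]
orientation: [0.107, -3.139, 0.0]
contact_force: [0.0, 0.1, -0.1]
gripper_width: 0.0001
gripper_force: 0.0
pos [0.4017 0.3122 0.2145] tool x [-0.998 -0.068  0.   ] tool y [-0.068  0.998 -0.   ] f [ 0.   0.1 -0.1]
shift tool [-0.0004 -0.0002  0.1295]
turn -0.27951893839974673 j6 -1.1082338482874377
```

```bash
python3 -m inch '[[[0,0,0.04,0],[0,0,0.04,0],[0,0,0.03,0],[0,0,0.02,0],[0,0,0.005,0],[0,0,0.005,0],[0,0,0,0]]]'; python3 -m inch '[[[0,0,0.003,0],[0,0,0.003,0],[0,0,0,0],[0,0,0,0]]]'
```

```text
t: 2.35
ee_pos: [0.4018, 0.3125, 0.075]
orientation: [-0.108, 3.139, 0.001]
contact_force: [0.5, 0.1, -1.3]
gripper_width: 0.0003
gripper_force: 0.0
t: 2.85
ee_pos: [0.4017, 0.3124, 0.0687]
orientation: [-0.109, 3.14, 0.0]
contact_force: [0.1, 0.9, -0.2]
gripper_width: 0.0004
gripper_force: 0.0
```

```bash
python3 - <<'E'
from h import *
a=r.get_image("scene")[110:230,180:300];b=r.get_image("top")[290:380,140:260]
o=np.hstack([cv2.resize(a,(400,400)),cv2.resize(b,(400,400))]);cv2.imwrite("pics/c2.png",o)
E
```

```text
(no output)
```

View pics/c2.png

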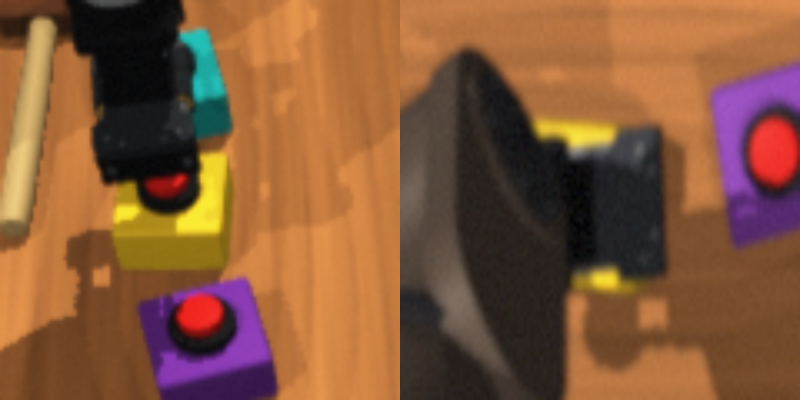

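The fingers stand over the red button on the yellow box, with the red still showing at left crop (170,188). Next I press in small steps and watch the force.

```bash
python3 -m inch '[[[0,0,0.003,0],[0,0,0.001,0],[0,0,0,0],[0,0,0,0]]]'; python3 -m inch '[[[0,0,0.002,0],[0,0,0,0],[0,0,0,0]]]';python3 -m inch '[[[0,0,0.002,0],[0,0,0,0],[0,0,0,0]]]'
```

```text
t: 3.45
ee_pos: [0.4019, 0.3125, 0.0648]
orientation: [-0.109, 3.139, 0.0]
contact_force: [0.8, 0.6, 2.1]
gripper_width: 0.0003
gripper_force: 1.4
t: 3.82
ee_pos: [0.4019, 0.3125, 0.0627]
orientation: [-0.109, 3.139, 0.0]
contact_force: [0.8, 1.0, 3.6]
gripper_width: 0.0003
gripper_force: 2.0
t: 4.2
ee_pos: [0.4019, 0.3125, 0.0612]
orientation: [-0.109, 3.139, 0.001]
contact_force: [-0.3, -0.4, 13.5]
gripper_width: 0.0003
gripper_force: 6.2
```

The button has bottomed out: 13.5 N, well above the spring's 5 N. Now I lift and go to the tray.

```bash
python3 -m inch '[[[0,0,-0.005,0],[0,0,-0.025,0],[0,0,-0.05,0],[0,0,-0.06,0],[0,0,0,0]]]'; python3 - <<'E'
from h import *
togo((.62,-.008,.2),(.073,-.997))
E
```

```text
t: 4.82
ee_pos: [0.4026, 0.3129, 0.2041]
orientation: [-0.11, 3.135, 0.004]
contact_force: [0.5, 0.5, -0.3]
gripper_width: 0.0001
gripper_force: 0.0
pos [0.4026 0.3129 0.2041] tool x [-0.998 -0.07  -0.005] tool y [-0.07   0.998  0.003] f [ 0.5  0.5 -0.3]
shift tool [-0.1945 -0.3354  0.0043]
turn -0.1844193602970563 j6 -1.1094957702271278
```

```bash
python3 -m inch '[[[-0.0243,-0.0419,0,0],[-0.0243,-0.0419,0,0],[-0.0243,-0.0419,0,0],[-0.0243,-0.0419,0,0],[-0.0243,-0.0419,0,0],[-0.0243,-0.0419,0,0],[-0.0243,-0.0419,0,0],[-0.0243,-0.0419,0,0]]]'; python3 -m inch '[[[0,0,0.04,0],[0,0,0.04,0],[0,0,0.02,0],[0,0,0.01,0],[0,0,0.01,0],[0,0,0,0]]]'; python3 - <<'E'
from h import *
togo((.62,-.008,.02),(.073,-.997))
a=r.get_image("scene")[190:330,270:440];b=r.get_image("top")[160:300,250:410]
o=np.hstack([cv2.resize(a,(400,330)),cv2.resize(b,(400,330))]);cv2.imwrite("pics/c3.png",o)
E
```

```text
t: 5.82
ee_pos: [0.619, -0.0099, 0.199]
orientation: [0.109, -3.137, -0.001]
contact_force: [0.2, 1.0, 0.1]
gripper_width: 0.0007
gripper_force: 0.0
t: 6.58
ee_pos: [0.6188, -0.0084, 0.0802]
orientation: [0.11, -3.139, -0.0]
contact_force: [-0.5, -0.1, -0.1]
gripper_width: 0.0001
gripper_force: 0.0
pos [ 0.6188 -0.0084  0.0802] tool x [-0.998 -0.07   0.001] tool y [-0.07   0.998  0.   ] f [-0.5 -0.1 -0.1]
shift tool [-0.0013  0.0003  0.0602]
turn -0.1891329301947735 j6 -1.7609244419902796
```

View pics/c3.png

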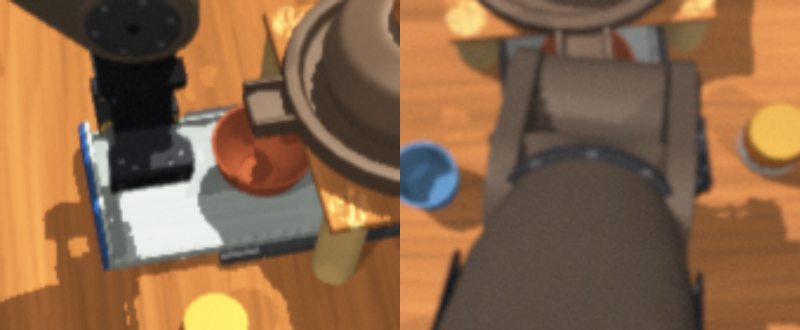

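The gripper is over the tray floor at left crop (150,185), between the lip at (95,200) and the bowl at (260,150), clear of both.

```bash
python3 -m inch '[[[0,0,0.02,0],[0,0,0.02,0],[0,0,0.012,0],[0,0,0.007,0],[0,0,0,0]]]'; python3 -m inch '[[[0.006,0,0,0],[0.006,0,0,0],[0.003,0,0,0],[0,0,0,0]]]';  python3 -m inch '[[[0.003,0,0,0],[0.003,0,0,0],[0.003,0,0,0],[0,0,0,0]]]'
```

```text
t: 7.3
ee_pos: [0.619, -0.0084, 0.0217]
orientation: [0.11, -3.14, -0.0]
contact_force: [-0.1, -0.3, -0.2]
gripper_width: 0.0006
gripper_force: 0.0
t: 7.8
ee_pos: [0.6039, -0.0095, 0.0219]
orientation: [-0.109, 3.139, 0.0]
contact_force: [0.3, -0.3, -0.1]
gripper_width: 0.0004
gripper_force: 0.0
t: 8.3
ee_pos: [0.5949, -0.0101, 0.0216]
orientation: [0.109, -3.14, -0.0]
contact_force: [0.8, -0.5, -0.5]
gripper_width: 0.0007
gripper_force: 0.2
```

```bash
python3 -m inch '[[[0.002,0,0,0],[0.002,0,0,0],[0.003,0,0,0],[0.004,0,0,0]]]'; python3 -m inch '[[[0.004,0,0,0],[0.004,0,0,0],[0.004,0,0,0],[0.004,0,0,0],[0.004,0,0,0],[0.003,0,0,0]]]'
```

```text
t: 8.8
ee_pos: [0.584, -0.0109, 0.0216]
orientation: [-0.109, 3.139, 0.0]
contact_force: [3.0, 0.1, -0.4]
gripper_width: 0.0003
gripper_force: 1.4
t: 9.55
ee_pos: [0.5609, -0.0126, 0.0216]
orientation: [-0.11, 3.14, 0.0]
contact_force: [3.0, -2.5, -1.7]
gripper_width: 0.0004
gripper_force: 1.4
```

```bash
python3 -m inch '[[[0.004,0,0,0],[0.005,0,0,0],[0.005,0,0,0],[0.005,0,0,0],[0.005,0,0,0],[0.005,0,0,0],[0.004,0,0,0],[0.003,0,0,0]]]'; python3 -m inch '[[[0.004,0,0,0],[0.005,0,0,0],[0.005,0,0,0],[0.005,0,0,0],[0.005,0,0,0],[0.005,0,0,0],[0.004,0,0,0],[0.003,0,0,0]]]'; python3 - <<'E'
from h import *
cv2.imwrite("pics/s4.png",r.get_image("scene")[120:400,200:560])
E
```

```text
t: 10.55
ee_pos: [0.5249, -0.015, 0.0216]
orientation: [0.109, -3.14, -0.0]
contact_force: [3.6, -1.4, 0.3]
gripper_width: 0.0004
gripper_force: 1.4
t: 11.55
ee_pos: [0.489, -0.0175, 0.0216]
orientation: [0.109, -3.14, -0.0]
contact_force: [3.4, -1.8, -0.2]
gripper_width: 0.0006
gripper_force: 1.4
```

View pics/s4.png

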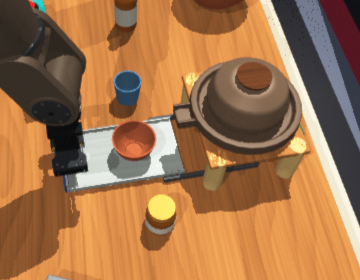

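The tray is well out, with the bowl standing on it at crop (133,140), clear of the spout. The finger is behind the lip at about (68,165). I keep pulling slowly until it meets the stop.

```bash
python3 -m inch '[[[0.004,0,0,0],[0.004,0,0,0],[0.004,0,0,0],[0.003,0,0,0],[0.003,0,0,0],[0.003,0,0,0],[0.002,0,0,0],[0.002,0,0,0]]]'; python3 -m inch '[[[0.002,0,0,0],[0.002,0,0,0],[0.002,0,0,0],[0.002,0,0,0]]]';python3 -m inch '[[[0.002,0,0,0],[0.002,0,0,0]]]'
```

```text
t: 12.6
ee_pos: [0.4642, -0.0192, 0.0216]
orientation: [0.109, -3.14, -0.0]
contact_force: [2.1, 1.4, -0.4]
gripper_width: 0.0005
gripper_force: 1.3
t: 13.1
ee_pos: [0.4641, -0.02, 0.0222]
orientation: [-0.107, 3.123, -0.004]
contact_force: [39.6, 20.3, -24.5]
gripper_width: 0.0006
gripper_force: 20.1
t: 13.35
ee_pos: [0.464, -0.0203, 0.0225]
orientation: [-0.106, 3.115, -0.005]
contact_force: [54.9, 30.2, -35.0]
gripper_width: 0.0001
gripper_force: 28.6
```

It has reached the stop: the force rose sharply. I back off the excess and check the travel.

```bash
python3 -m inch '[[[-0.006,0,0,0],[-0.006,0,0,0],[-0.004,0,0,0],[-0.004,0,0,0],[0,0,0,0]]]'; python3 - <<'E'
from h import *
togo((.48,-.019,.1))
s=r.get_image("scene");t=r.get_image("top")
cv2.imwrite("pics/s5.png",np.hstack([s[160:400,200:560],t[130:370,200:440]]))
m=mask(s,(105,120,40),(125,255,255),(235,220,320,340));y,x=np.nonzero(m);print(len(x),[plane("scene",(x[i],y[i]),.028).round(3) for i in(y.argmin(),y.argmax())])
E
```

```text
t: 13.98
ee_pos: [0.4722, -0.0187, 0.0216]
orientation: [0.109, -3.139, -0.0]
contact_force: [-0.5, -0.3, 0.1]
gripper_width: 0.0004
gripper_force: 0.0
pos [ 0.4722 -0.0187  0.0216] tool x [-0.998 -0.07   0.   ] tool y [-0.07   0.998  0.   ] f [-0.5 -0.3  0.1]
shift tool [-0.0077 -0.0009 -0.0784]
25 [array([ 0.447, -0.061,  0.028]), array([ 0.45 , -0.101,  0.028])]
```

View pics/s5.png

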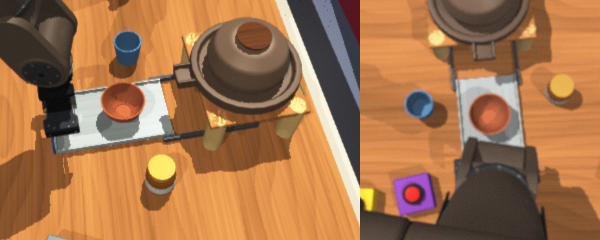

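The tray is out by about 0.13 m. Its lip now sits 0.27 m ahead of the spout tip, which matches full travel. The bowl stands on the tray at crop (123,103) and the cup and jar have not moved. Next I lift away.

```bash
python3 -m inch '[[[0,0,-0.01,0],[0,0,-0.03,0],[0,0,-0.05,0],[0,0,-0.05,0],[0,0,-0.04,0],[0,0,0,0],[0,0,0,0]]]'; python3 -m inch '[[[0,0.04,0,0],[0,0.06,0,0],[0,0.06,0,0],[0,0.06,0,0],[0,0.05,0,0],[0,0,0,0],[0,0,0,0]]]'; python3 - <<'E'
from h import *
s=r.get_image("scene");t=r.get_image("top")
cv2.imwrite("pics/s6.png",np.hstack([s[100:400,200:560],t[100:400,180:440]]))
m=mask(t,(105,120,40),(125,255,255),(285,280,390,340));y,x=np.nonzero(m)
print(len(x),plane("top",(x.mean(),y.mean()),.028), plane("top",(324,190),.114))
E
```

```text
t: 14.95
ee_pos: [0.4718, -0.0186, 0.2014]
orientation: [0.109, -3.139, -0.0]
contact_force: [0.2, -0.3, -0.9]
gripper_width: 0.0004
gripper_force: 0.0
t: 15.82
ee_pos: [0.453, 0.2502, 0.2005]
orientation: [0.11, -3.138, 0.001]
contact_force: [-0.4, -0.4, 1.3]
gripper_width: 0.0006
gripper_force: 0.0
12 [ 0.44454861 -0.0293556   0.028     ] [7.24222237e-01 6.87027796e-04 1.14000000e-01]
```

View pics/s6.png

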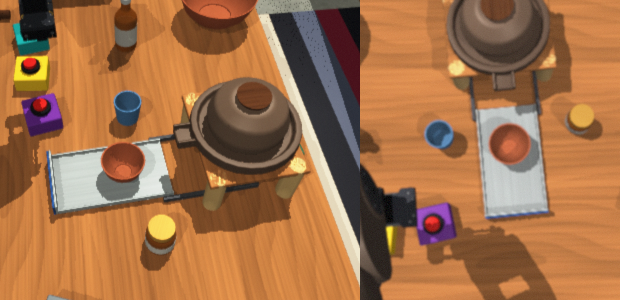

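The tray is fully out and the bowl stands on it at crop (123,162). Everything else is in place and the robot is touching nothing. I'm handing in.

```bash
python3 -c "
from bench import r
print(r.job_done())"
```

```text
the job is handed in; nothing more can be done
None
```

I pressed the red button on the yellow box fully down, then drew the tray out to its stop with the bowl standing on it, and handed the job in at about 16 s; the pull overran the stop for a moment, peaking at about 72 N at the wrist (limit 120 N).

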